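# Set the needles and give the vials a test puff of nitrogen

### The job

Get the nitrogen evaporator ready to dry the three amber vials: first lower the needle head until the needle tips hang about half-way down inside the vials. Then test the gas: pull the gas knob of the block that holds the vials (left knob for the left block, right knob for the right) straight out to its on detent, let it blow for at least three seconds and push the knob fully home. Leave the head at that height, the vials standing in their block, and the other gas knob and the things on the bench alone.

Things in the scene. Friction and masses are not known exactly. Their poses are not given: they have to be found in the camera images.
- evap: The nitrogen evaporator, a white bench instrument that does not move: 240 mm deep (x), 355 wide (y from -195 to 160). Origin: on the bench, mid-depth; its front faces its -x, its left is +y, z up. Left part (y 0 to 160): chassis 60 high with two heating blocks under the needle head, and a column 18 thick, 328 high at (90, 80). Right part: the console with two gas knobs.
- vial_block: The heating block that holds the three vials: aluminium, 100 (x) by 56 (y) by 45 mm high, three holes in a row along x. Origin: centre of its underside, 60 mm above the bench. It stands in the left place (y = +112 mm in the evaporator's frame) or the right place (y = +48 mm); an equal block with empty holes fills the other. Axes as evap.
- vial0: Front amber glass vial, open at the top, 16 mm across, 55 mm high, inside floor 2 mm up. Origin: centre of its underside, 77 mm above the bench; its rim is 132 mm above the bench and 27 mm above the block. Loose in its hole.
- vial1: Middle vial, same as vial0, 30 mm behind it.
- vial2: Rear vial, same as vial0, 60 mm behind it.
- head (a joint): How far the needle head is slid straight down its column, in m: 0 at the top, 0.103 at the bottom stop (too low: tips 5 mm above the vials' floor). Tips are level with the vials' rims at 0.055 and half-way down the vials at 0.081. Starts between 0 and 0.03. Friction holds it wherever it is left: about 5 N moves it down, 13 N up.
- head_grip (a point): Grip point in the black upright bar on the front edge of the needle head: bar 14 mm thick along the evaporator's x, 60 long along y, 36 high; the point is 24 above the head's frame, 12 below the bar's top; it moves with the head, 292 mm above the bench when joint head is 0. Axes as evap. Frame 16 high, 132 deep, 92 wide, with two clear bars of three needles, one over each block.
- needle_tips (a point): Middle of the head at the level of the six needle tips, 105 mm below head_grip. Half-way down the vials it is 105 mm above the bench.
- gas_left (a joint): Push-pull gas knob for the left block, the one nearer the blocks: 0 = pushed home (off), 0.014 m = pulled out to its on detent (end stop). An over-centre spring snaps it to either end and keeps it there: about 8 N starts it from an end, and past mid-stroke it goes over by itself. Starts at 0. Left is as seen from the evaporator's front (its +y).
- gas_left_grip (a point): Grip point on the axis of the left gas knob: black, round, 28 mm across, 23 long, on a 10 mm stem. z = straight out of the panel, the pull direction (leans 0.35 rad from vertical to the evaporator's front); x = up the slope. The point is 8 mm below the knob's outer face and, knob home, 25 mm off the panel; it moves with the knob. Gap between knob and panel, knob home: 10 mm.
- gas_right (a joint): Push-pull gas knob for the right block, at the console's outer end, 74 mm to the right of the other: same values and behaviour as gas_left.
- gas_right_grip (a point): Grip point of the right gas knob, as gas_left_grip.
- console (a point): Middle of the console's sloping panel, axes as the knobs' (x up the slope, z out). The panel is 200 mm long up the slope and 170 wide, 55 mm above the bench at its front edge, sloping at 0.35 rad. The two knobs stand side by side 60 mm up from its front edge; 90 mm behind each knob is its round pressure gauge, 42 mm across, 14 high, whose pointer swings when that knob is pulled.
- flask: Bystander: white plastic bottle with a blue cap, 68 mm across, 170 mm high, left of the evaporator. Origin: centre of its underside.
- funnel: Bystander: white funnel standing mouth down, 84 mm across, 100 mm high, right of the evaporator. Origin: centre of its underside.
- cap: Bystander: black screw cap, 44 mm across, 20 mm high, left of the evaporator. Origin: centre of its underside.
- tube_rack: Bystander: white rack 75 by 120 mm with green-capped tubes, 89 mm high, right of the evaporator. Origin: centre of its underside.

How it is judged:
By the outcome, as a careful person would: the job done as asked, in the order asked, and still so for the second after the job is handed in, with the robot touching nothing.
It also fails if it takes over 48 s, if anything falls off the work surface, if the arm or the gripper's body presses on something with over 40 N, if the wrist force passes 120 N, or if a joint passes its speed limit or range.

### The arm

A 7-joint arm with a two-finger parallel gripper is mounted at the origin on the work surface. World frame = base frame: x ahead of the robot, y to its left, z up, the work surface at z = 0. Lengths are in m, angles in rad, forces in N, time in s.
With the tool pointing down it reaches from about 0.4 to 0.85 m from the base axis. Payload 10.4 kg.
Tool frame: the origin (TCP) lies at the very end of the fingers, on their centre line; the grasp point (between the pads) lies ctrl.grip_point_offset behind it (ctrl.grip_point_offset is the distance from the TCP to the grasp point, in m); z points along the fingers, y is the line along which they close (so a half turn about z gives the same grasp; the last joint's range is limited). The gripper opens to 87 mm and grips with 3 to 60 N. Pads are 19 mm wide; open, the fingers measure 117 mm over their backs; the gripper's body (75 mm by 190 mm) begins 51 mm behind the grasp point.
Start: joints at [-1.306, 0.332, -0.065, 1.46, 0.022, 1.35, -0.088], TCP at [0.177, 0.599, 0.223] pointing down, gripper open.
Joint ranges: [-2.6, 2.6], [-0.5, 2.12], [-1.47, 1.34], [0.16, 2.42], [-1.27, 4.41], [0.06, 2.06], [-2.6, 2.6]. Speed limits (rad/s): [2.22, 2.22, 2.79, 2.79, 3.14, 3.14, 3.14].

### API

Orientations are given as a unit quaternion [x, y, z, w].
In Python, from cell import ctrl gives the robot as it stands.
- The arm moves only by the tool send_rows, never from a script. Its argument "increments" is a list of rows, each a list of 7 numbers: the closure, from 0 (fully open) to 1 (shut), then the shift along the world's x, y, z in cm, then the turn, a rotation vector about the world's x, y, z in rad. A call has 1 to 20 rows; each row is the pose to reach, as a shift and turn from the pose commanded when the call began; what a row does not reach only later rows make up. A row lasts 1/10 s, in which the tool goes at most 50 mm and 8.59 degrees, less where a joint would pass 70% of its speed; a pose out of reach is approached as far as the arm can. A call with a gripper value outside its range is refused whole. The fingers move at their own pace and stop on an object; the grip force is fixed at half the most. Time passes only in rows, so rows that repeat a pose let the fingers close. It gives the time, the measured TCP pose, the force, the opening and the grip force at its end, in the units of the state.
- ctrl.state(): the state, without advancing time (a new reading comes with each control period).
- ctrl.get_image(name): name is "scene" or "top" or "wrist"; returns a dict with "color" (400x640x3 uint8, red, green, blue), "mtx" (3x3 intrinsics, pixels), "k1" (the pictures are not rectified: a ray, as slopes to the right and down, at radius r is drawn at 1 + k1 r^2 times it, then the intrinsics apply), "position" and "orientation" of the camera in the world. Camera axes: x right, y down, z forward; pixel columns grow to the right and rows downward; lengths in m; the calibration is good to about 2 mm. A picture is of the moment at which its call begins. There is no depth.
- ctrl.finish_job(): hands the job in; it is judged then, once.
Trained networks look in a picture, given as the dict that the camera call returned (one of the last four; its "shot" number tells which), for a name from the list of things; names that differ only in an ending like _2 or _b are one class to them, and where a whole thing is asked for, a point or a joint stands for the part that bears it (a point fixed in the world has none). Each returns a list of dicts, best first, with "score" (0 to 1); they miss things now and then, are a little off and sometimes report something else, mostly with a low value. They report only what shows in the picture. A call takes as long as a camera call.
- ctrl.look_for(name, picture): "extent" ([left, top, right, bottom] in pixels, round what is visible of it).
- ctrl.trace(name, picture): "region" (400x640 bool, what is visible of it) and "extent" ([left, top, right, bottom] in pixels, round what is visible of it).
The state is a dict: "t": time; "qpos": joint angles; "joint_velocities": joint speeds; "tau": joint torques, N m; "ee_pos": TCP position; "orientation": TCP orientation; "ft_force": force on the tool from outside, world axes, zero at the start; "torque": the same for the moment, N m; "width": finger opening in m; "finger_force": force on a finger pad.
Only numpy, scipy, OpenCV 4.12 (cv2) and the standard library are available. Lean on these libraries where they do the work, as an engineer would, in place of code of your own. Each camera call takes 0.05 s, during which the arm holds its last target. There are 200 camera calls.

## Working session

There is one attempt and no reset: what is moved stays moved. The work goes in short steps, Python scripts to look and compute and a tool call to move; the robot and the scene stay as the last step left them, time stands still between calls to the robot, and variables do not carry over. Pictures are saved under pics/ and viewed, at most 10 in all, crops included, and the job is handed in when it is done.

Besides the shell and the picture viewer there is one more tool, called in YAML: its name, and indented under it one key for each argument. send_rows: Moves the arm, as the interface text tells. Its arguments: {"type":"object","properties":{"increments":{"type":"array","items":{"type":"array","items":{"type":"number"}}}},"required":["increments"]}

```bash
ls; mkdir -p pics
python3 - <<'E'
from cell import ctrl
import cv2
s=ctrl.state(); print({k:(v if not hasattr(v,'round') else v) for k,v in s.items()}, ctrl.grip_point_offset)
ims=[]
for n in("scene","top"):
    p=ctrl.get_image(n); cv2.imwrite(f"pics/{n}0.png",p["color"][:,:,::-1]); print(n,p["position"],p["orientation"],p["mtx"].tolist(),p["k1"])
    for o in("evap","vial_block","vial0","head_grip","gas_left_grip","gas_right_grip","flask","funnel","cap","tube_rack"):
        print(o,[(round(d["score"],2),[round(float(x)) for x in d["extent"]]) for d in ctrl.look_for(o,p)[:4]])
E
```

```text
pics
{'t': 0.0, 'qpos': array([-1.30558544,  0.33286677, -0.06466912,  1.46094994,  0.02162689,
        1.34989856, -0.08848757]), 'joint_velocities': array([-0.00096035,  0.00021731,  0.0006273 , -0.00027624, -0.00085712,
        0.0012926 ,  0.00178614]), 'tau': array([ 5.46616484e-04, -6.23271060e+01,  2.48120504e-02, -3.89888906e+01,
       -6.12868136e-02,  3.98392451e-02,  1.45589470e-04]), 'ee_pos': array([0.17733052, 0.59890835, 0.22175294]), 'orientation': array([ 1.43404132e-01,  9.89663956e-01, -7.11527029e-04, -5.10864442e-05]), 'ft_force': array([-0.37471535,  0.02831041,  0.47122487]), 'torque': array([ 0.03704991,  0.01375955, -0.00907703]), 'finger_force': 0.0, 'width': 0.08715500392280681} 0.0187
scene [0.99499011 0.38514427 0.80248037] [ 0.39502895  0.83004142 -0.3558936  -0.16829473] [[373.1046740295927, 0.0, 318.8076852932799], [0.0, 373.1046740295927, 202.06025642266684], [0.0, 0.0, 1.0]] -0.052401308772447204
evap [(0.7, [199, 210, 372, 371])]
vial_block [(0.89, [302, 278, 353, 330]), (0.61, [381, 295, 417, 356])]
vial0 [(0.23, [299, 275, 352, 328])]
head_grip [
[... 167 characters left out ...]

cap [(0.85, [353, 338, 376, 359]), (0.3, [255, 207, 356, 287])]
tube_rack [(0.95, [224, 185, 263, 226])]
top [ 0.4329387  -0.01125334  1.40644211] [-0.69580011  0.71705563 -0.01711868  0.03742153] [[442.07171522529774, 0.0, 313.6654472555878], [0.0, 442.07171522529774, 197.5033473611478], [0.0, 0.0, 1.0]] -0.008084402901592869
evap [(0.58, [263, 103, 393, 216])]
vial_block []
vial0 [(0.65, [335, 182, 342, 189])]
head_grip [(0.73, [267, 112, 308, 181])]
gas_left_grip []
gas_right_grip [(0.33, [261, 103, 394, 216])]
flask [(0.61, [220, 175, 248, 196])]
funnel [(0.83, [387, 224, 412, 254])]
cap [(0.5, [244, 163, 256, 175])]
tube_rack [(0.88, [389, 178, 434, 212]), (0.39, [218, 174, 245, 195])]
```

Run:
```python
import cv2,numpy as np
a=cv2.imread("pics/scene0.png")[160:380,190:430]; b=cv2.imread("pics/top0.png")[90:260,210:440]
a=cv2.resize(a,(400*240//220,400),interpolation=cv2.INTER_CUBIC)
cv2.imwrite("pics/s1.png",cv2.resize(cv2.imread("pics/scene0.png")[160:380,190:430],(654,600),interpolation=cv2.INTER_CUBIC))
cv2.imwrite("pics/t1.png",cv2.resize(b,(800,591),interpolation=cv2.INTER_CUBIC))
```

```text
(no output)
```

View pics/s1.png

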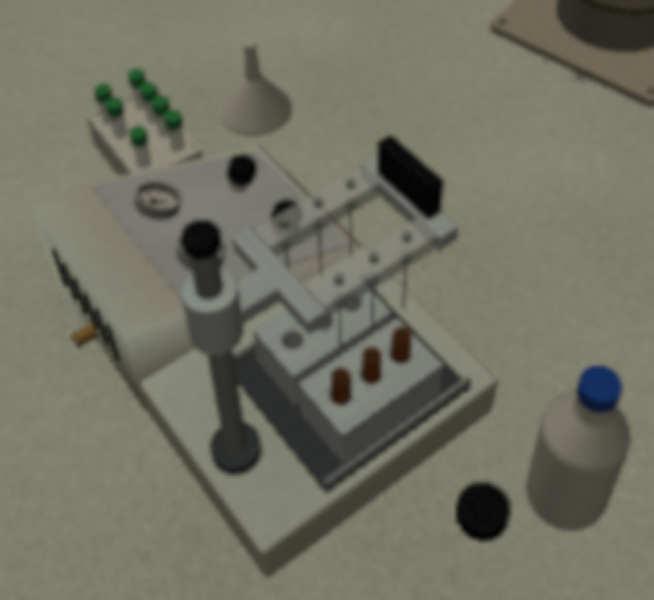

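View pics/t1.png

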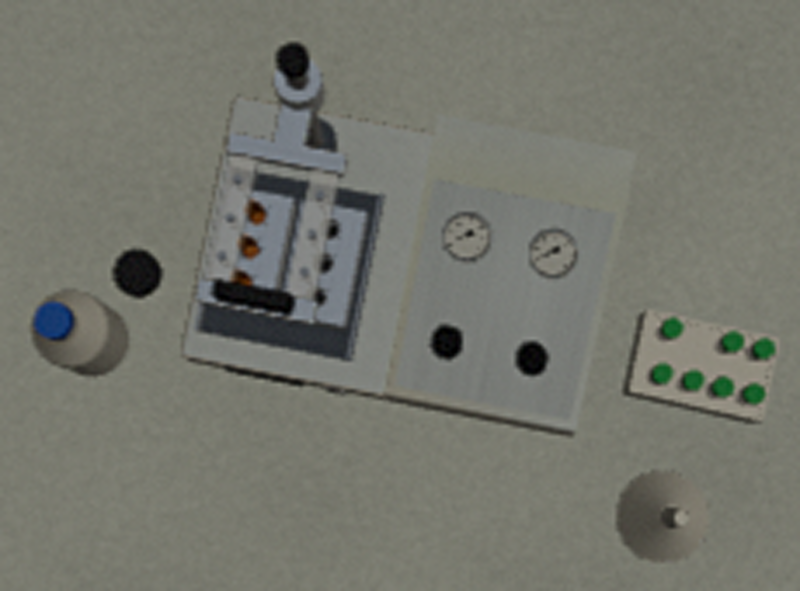

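The scene and top views agree that the amber vials are in the left block, which is the one farther from the console, next to the flask. The left gas knob is therefore the right one, at top-crop (447,341). The bar is at top-crop (254,297) and scene-crop (412,178). Next I fit the evaporator's pose.

```bash
cat > h.py <<'E'
import numpy as np, cv2
from scipy.spatial.transform import Rotation as R
from scipy.optimize import least_squares
def proj(p,X):
    c=(np.atleast_2d(X)-p["position"])@R.from_quat(p["orientation"]).as_matrix()
    s=c[:,:2]/c[:,2:]; s=s*(1+p["k1"]*(s**2).sum(1,keepdims=True)); M=np.array(p["mtx"])
    return s@M[:2,:2].T+M[:2,2]
def w(e,X):  # evap frame -> world ; e=(x,y,yaw)
    X=np.atleast_2d(np.array(X,float)); c,s=np.cos(e[2]),np.sin(e[2])
    return X@np.array([[c,s,0],[-s,c,0],[0,0,1]])+[e[0],e[1],0]
E
cat > fit.py <<'E'
from h import *; from cell import ctrl
P={n:ctrl.get_image(n) for n in("scene","top")}
sc=lambda x,y:np.array([190+x/2.727,160+y/2.727]); tp=lambda x,y:np.array([210+x/3.478,90+y/3.478])
# params: x,y,yaw, bx(front-row vial x), q head, gx head_grip x, ky left knob y, kx (knob pair x shift)
def model(v):
    e=v[:3]; bx,q,gx,ky,kx=v[3:]
    zb=304-q*1000; u=np.array([-np.sin(.35),0,np.cos(.35)])*33/1000
    kf=lambda y:np.array([kx,y,.055+.06*np.sin(.35)])+u
    m=lambda *a:np.array(a)/1000
    L=[("top",m(-120,160,60),tp(187,357)),("scene",m(-120,160,60),sc(495,383)),("scene",m(120,160,60),sc(267,553)),("top",m(120,160,60),tp(237,98)),
     ("top",m(-120,-195,0),tp(573,432)),("scene",m(120,160,0),sc(267,575)),("scene",m(-120,160,0),sc(493,407)),
     ("top",kf(ky),tp(447,341)),("top",kf(ky-.074),tp(532,357)),("scene",kf(ky-.074),sc(241,166)),("scene",kf(ky),sc(288,211))]
    for i,(a,b) in enumerate([((401,331),(243,276)),((373,351),(250,243)),((341,371),(257,209))]):
        V=np.array([bx+.03*i,.112,.132]); L.append(("scene",V,sc(*a)))
        if i: L.append(("top",V,tp(*b)))
    T=np.array([gx,.08,.304-q]); # bar top centre ; corners
    for d,n,c in[((.007,.03),"scene",(411,207)),]: pass
    for sx,sy,n,c in[(1,-1,"scene",(379,146)),(-1,-1,"scene",(390,136)),(-1,1,"scene",(442,179)),(1,1,"scene",(433,187)),(0,1,"top",(218,288)),(0,-1,"top",(292,300))]:
        V=T+[sx*.007,sy*.03,0]; L.append((n,V,(sc if n=="scene" else tp)(*c)))
    return L
def res(v): return np.concatenate([proj(P[n],w(v[:3],X))[0]-c for n,X,c in model(v)])
s=least_squares(res,[.6,.1,-.15,-.03,.015,-.05,-.06,-.06],loss="soft_l1")
print(s.x.round(4)); print(res(s.x).reshape(-1,2).round(1).tolist())
v=s.x; np.save("v.npy",v); e=v[:3]
print("grip",w(e,[v[5],.08,.292-v[4]]),"knobface", w(e,[v[7]-.025*np.sin(.35),v[6],.055+.06*np.sin(.35)+.025*np.cos(.35)]))
E
python3 fit.py
```

```text
[ 0.6409  0.0035 -0.2102 -0.0504  0.0272 -0.0797 -0.0648 -0.0571]
[[-2.1, 0.2], [0.9, -4.1], [-1.2, -1.4], [-1.9, -1.0], [-0.7, 0.1], [0.6, 2.4], [-0.8, 0.7], [-1.3, -0.2], [-1.0, -0.4], [-0.2, -1.8], [-0.5, -1.5], [-0.4, -0.7], [-0.9, -0.6], [-1.3, 0.3], [-0.4, -0.1], [-1.4, 0.0], [-1.9, -1.3], [-0.5, -0.8], [0.7, 0.6], [-1.4, 1.1], [-1.4, 0.9], [0.1, 1.5]]
grip [[0.57962867 0.09837391 0.26479699]] knobface [[ 0.56316322 -0.04617766  0.09905819]]
```

send_rows:
  increments:
    - [0,0,0,5,0,0,0]
    - [0,0,0,10,0,0,0]
    - [0,5,-7,14,0,0,-0.15]
    - [0,37,-49,17,0,0,-1.493]
    - [0,37,-49,17,0,0,-1.493]
    - [0,37,-49,17,0,0,-1.493]
    - [0,37,-49,17,0,0,-1.493]
    - [0,37,-49,17,0,0,-1.493]
    - [0,37,-49,17,0,0,-1.493]
    - [0,37,-49,17,0,0,-1.493]
    - [0,37,-49,17,0,0,-1.493]
    - [0,37,-49,17,0,0,-1.493]
    - [0,37,-49,17,0,0,-1.493]
    - [0,37,-49,17,0,0,-1.493]
    - [0,37,-49,17,0,0,-1.493]
    - [0,37,-49,17,0,0,-1.493]
    - [0,37,-49,17,0,0,-1.493]

```text
t: 2.9
ee_pos: [0.5473, 0.1097, 0.3924]
orientation: [0.777, 0.629, -0.0, -0.0]
ft_force: [-0.8, 0.3, 0.2]
width: 0.0868
finger_force: 0.0
```

Run:
```python
from h import *; from cell import ctrl
s=ctrl.state(); print(s["t"],s["ee_pos"],s["orientation"],s["qpos"])
p=ctrl.get_image("wrist"); print(p["position"],R.from_quat(p["orientation"]).as_matrix().round(2).tolist(),p["mtx"])
import pickle; pickle.dump(p,open("w1.pkl","wb"))
v=np.load("v.npy");e=v[:3]; im=p["color"][:,:,::-1].copy()
pts=[[v[5]+a,.08+b,.304-v[4]] for a in(-.007,.007) for b in(-.03,.03)]+[[v[3]+.03*i,.112,.132] for i in range(3)]+[[v[7]-.033*np.sin(.35),v[6],.0756+.033*np.cos(.35)]]
q=proj(p,w(e,pts)); print(q.round(0).tolist())
for a in q: cv2.circle(im,tuple(int(i) for i in a),2,(0,0,255),1)
cv2.imwrite("pics/w1.png",im)
```

```text
2.9 [0.54725611 0.10969241 0.39243517] [ 7.77416335e-01  6.28986344e-01 -3.51315101e-05 -1.39377021e-04] [-0.713348    0.15159472  0.50757787  1.35421081 -0.07394549  1.65462078
 -0.42714244]
[0.56195995 0.18080041 0.5560161 ] [[0.98, -0.2, -0.06], [-0.21, -0.94, -0.26], [-0.0, 0.27, -0.96]] [[329.53494568   0.         319.99446195]
 [  0.         329.53494568 197.0370882 ]
 [  0.           0.           1.        ]]
[[351.0, 229.0], [352.0, 163.0], [366.0, 229.0], [369.0, 163.0], [370.0, 143.0], [394.0, 143.0], [417.0, 143.0], [351.0, 260.0]]
```

View pics/w1.png

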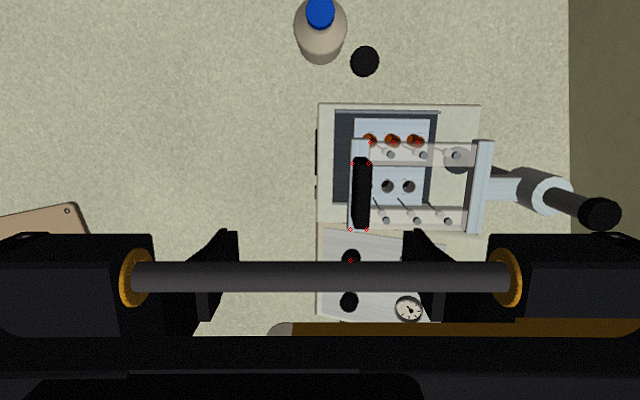

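The wrist view shows the bar at columns 352–371 and rows 157–230, close to the projected fit. The amber vials are at (370–417,140) and the left knob is at about (351,256). I'll add the wrist data to the fit.

```bash
cat > fit2.py <<'E'
exec(open("fit.py").read().split("def res")[0])
import pickle; W=pickle.load(open("w1.pkl","rb")); P["wrist"]=W
g=W["color"].max(2).astype(int)
for r in(175,190,205,220): c=np.where(g[r,335:390]<45)[0]+335; print(r,c.min(),c.max()+1)
for c in(356,361,366): r=np.where(g[145:245,c]<45)[0]+145; print("col",c,r.min(),r.max()+1)
for n in("scene","top"):
    g2=P[n]["color"].max(2)<45
    (x0,y0,x1,y1)=(320,200,356,245) if n=="scene" else (265,165,300,185)
    m=g2[y0:y1,x0:x1].astype(np.uint8); k,l,st,ce=cv2.connectedComponentsWithStats(m); i=1+st[1:,4].argmax()
    print(n,st[i]+[x0,y0,0,0,0],ce[i]+[x0,y0]); yy,xx=np.where(l==i); h=cv2.convexHull(np.c_[xx+x0,yy+y0].astype(np.int32))[:,0].tolist(); print(h)
E
python3 fit2.py
```

```text
175 353 372
190 352 371
205 351 370
220 353 369
col 356 157 229
col 361 157 229
col 366 158 229
scene [329 211  23  28 348] [339.9683908  224.37068966]
[[351, 231], [350, 237], [348, 238], [346, 238], [338, 231], [329, 222], [329, 215], [330, 212], [331, 211], [334, 211], [341, 217], [349, 224], [351, 226]]
top [284 173  10   7  54] [288.83333333 176.24074074]
[[293, 179], [288, 179], [284, 178], [285, 173], [287, 173], [292, 174], [293, 175]]
```

```bash
cat > fit3.py <<'E'
exec(open("fit.py").read().split("s=least")[0])
import pickle; P["wrist"]=pickle.load(open("w1.pkl","rb"))
g=cv2.imread("pics/top0.png").max(2)<45; m=g[165:185,265:300].astype(np.uint8); k,l,st,ce=cv2.connectedComponentsWithStats(m); i=1+st[1:,4].argmax(); x,y,a,b=st[i][:4]; T=(265+x,165+y,265+x+a,165+y+b); print(T)
obs={"wrist":(351.5,157.5,372,229.5),"scene":(329,211,352,239),"top":T}
C=np.array([[a,b,c] for a in(-.007,.007) for b in(-.03,.03) for c in(-.036,0)])
def ext(n,v):
    q=proj(P[n],w(v[:3],C+[v[5],.08,.304-v[4]]))+.5; return np.r_[q.min(0),q.max(0)]
def r2(v): return np.r_[res(v)*.5,np.concatenate([ext(n,v)-obs[n] for n in obs])]
s=least_squares(r2,np.load("v.npy"),loss="soft_l1"); v=s.x; print(v.round(4)); np.save("v.npy",v); e=v[:3]
for n in obs: print(n,(ext(n,v)-obs[n]).round(1))
print("grip",w(e,[v[5],.08,.292-v[4]]),"knob", w(e,[v[7]-.025*np.sin(.35),v[6],.055+.06*np.sin(.35)+.025*np.cos(.35)]))
E
python3 fit3.py
```

```text
(np.int32(271), np.int32(171), np.int32(294), np.int32(180))
[ 0.6414  0.0042 -0.2087 -0.0505  0.0251 -0.0777 -0.0653 -0.0572]
wrist [-1.1 -0.4  0.3  0.3]
scene [-2.3 -1.5  0.7  3.6]
top [ 0.  -0.5  1.9  1.5]
grip [[0.58199512 0.09859853 0.26691104]] knob [[ 0.5635521  -0.04602715  0.09905819]]
```

send_rows:
  increments:
    - [0,3.5,-1.1,-4,0,0,0]
    - [0,3.5,-1.1,-9,0,0,0]
    - [0,3.5,-1.1,-9,0,0,0]
    - [0,3.5,-1.1,-9,0,0,0]
    - [0,3.5,-1.1,-9,0,0,0]

```text
t: 3.65
ee_pos: [0.5831, 0.0991, 0.3057]
orientation: [0.777, 0.629, 0.002, 0.001]
ft_force: [-0.5, -0.2, 0.7]
width: 0.0868
finger_force: 0.0
```

Run:
```python
from h import *; from cell import ctrl
s=ctrl.state(); print(s["t"],s["ee_pos"],s["ft_force"])
p=ctrl.get_image("wrist"); v=np.load("v.npy");e=v[:3]; im=p["color"][:,:,::-1].copy()
pts=[[v[5]+a,.08+b,.304-v[4]] for a in(-.007,.007) for b in(-.03,.03)]+[[v[5]+a,.11,.268-v[4]] for a in(-.007,.007)]+[[v[3]+.03*i,.112,.132] for i in range(3)]+[[v[7]-.033*np.sin(.35),v[6],.0756+.033*np.cos(.35)]]
q=proj(p,w(e,pts)); print(q.round(0).tolist())
for a in q: cv2.circle(im,tuple(int(i) for i in a),1,(0,0,255),-1)
cv2.imwrite("pics/w2.png",im)
```

```text
3.65 [0.58305079 0.09907225 0.30569947] [-0.52309308 -0.23875138  0.66269164]
[[308.0, 274.0], [307.0, 182.0], [330.0, 274.0], [331.0, 182.0], [309.0, 171.0], [329.0, 171.0], [346.0, 149.0], [375.0, 149.0], [405.0, 149.0], [327.0, 290.0]]
```

View pics/w2.png

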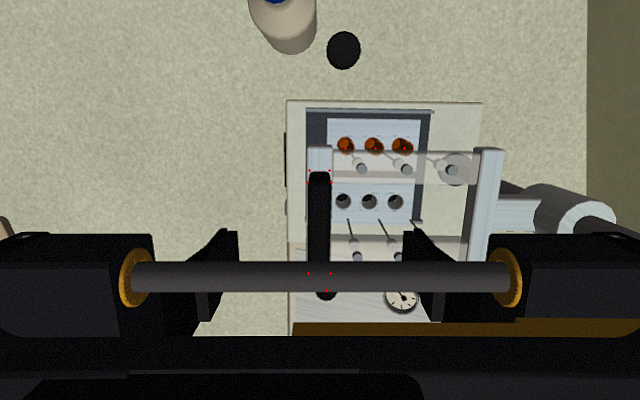

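The bar (columns 308–330) is centred between the fingers, at about column 320, and matches the projection. I'll descend and close.

send_rows:
  increments:
    - [0,-0.1,0,-2,0,0,0]
    - [0,-0.1,0,-5,0,0,0]
    - [0,-0.1,0,-5,0,0,0]
    - [0,-0.1,0,-5,0,0,0]
    - [1,-0.1,0,-5,0,0,0]
    - [1,-0.1,0,-5,0,0,0]
    - [1,-0.1,0,-5,0,0,0]
    - [1,-0.1,0,-5,0,0,0]
    - [1,-0.1,0,-5,0,0,0]
    - [1,-0.1,0,-5,0,0,0]
    - [1,-0.1,0,-5,0,0,0]

```text
t: 4.8
ee_pos: [0.5814, 0.0983, 0.2526]
orientation: [0.777, 0.629, 0.0, 0.0]
ft_force: [0.1, 0.3, 0.1]
width: 0.0389
finger_force: 0.0
```

send_rows:
  increments:
    - [1,0,0,0,0,0,0]
    - [1,0,0,0,0,0,0]
    - [1,0,0,0,0,0,0]
    - [1,0,0,0,0,0,0]
    - [1,0,0,0,0,0,0]
    - [1,0,0,0,0,0,0]
    - [1,0,0,0,0,0,0]

```text
t: 5.5
ee_pos: [0.582, 0.0982, 0.2526]
orientation: [0.777, 0.629, 0.001, 0.0]
ft_force: [5.7, 0.5, -3.0]
width: 0.0138
finger_force: 30.0
```

send_rows:
  increments:
    - [1,0,0,-0.5,0,0,0]
    - [1,0,0,-1.3,0,0,0]
    - [1,0,0,-2.1,0,0,0]
    - [1,0,0,-2.9,0,0,0]
    - [1,0,0,-3.7,0,0,0]
    - [1,0,0,-4.5,0,0,0]
    - [1,0,0,-5.0,0,0,0]
    - [1,0,0,-5.3,0,0,0]
    - [1,0,0,-5.5,0,0,0]
    - [1,0,0,-5.5,0,0,0]
    - [1,0,0,-5.5,0,0,0]

```text
t: 6.6
ee_pos: [0.582, 0.0982, 0.198]
orientation: [0.777, 0.629, 0.001, 0.0]
ft_force: [5.1, -0.4, 1.4]
width: 0.0139
finger_force: 30.0
```

Run:
```python
from h import *; from cell import ctrl
s=ctrl.state(); print(s["t"],s["ee_pos"],s["ft_force"])
p=ctrl.get_image("scene"); im=p["color"][:,:,::-1].copy()
v=np.load("v.npy");e=v[:3];q=.081
pts=[[v[5]+a,.08+b,.304-q] for a in(-.007,.007) for b in(-.03,.03)]+[[v[5]+a,.11,.268-q] for a in(-.007,.007)]
Q=proj(p,w(e,pts)); print(Q.round(0).tolist())
im=cv2.resize(im[190:350,230:390],(600,600),interpolation=cv2.INTER_CUBIC)
for a in Q: cv2.circle(im,tuple(int(i) for i in (a-[230,190]+.5)*3.75),3,(0,0,255),1)
p2=ctrl.get_image("wrist")
cv2.imwrite("pics/s3.png",im); cv2.imwrite("pics/w3.png",p2["color"][:,:,::-1])
```

```text
6.6 [0.58199106 0.09817331 0.19795669] [ 5.08674774 -0.39750885  1.38944321]
[[331.0, 228.0], [351.0, 245.0], [326.0, 231.0], [345.0, 249.0], [350.0, 256.0], [345.0, 260.0]]
```

View pics/s3.png

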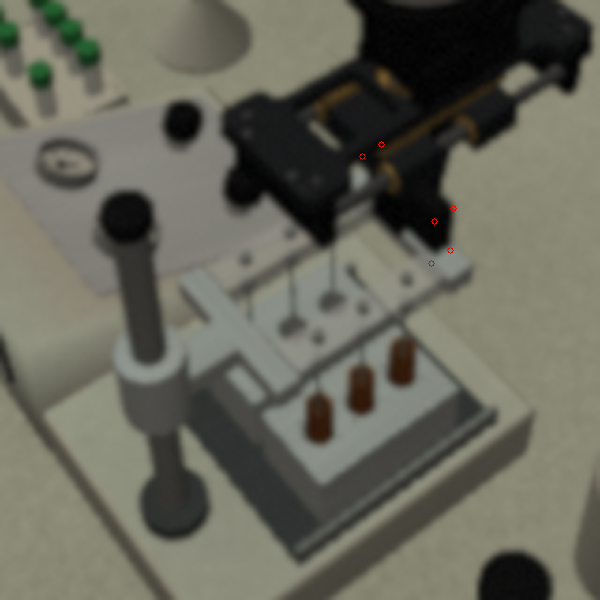

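The head is down with its needles over the vials, and its front corner matches the q≈0.08 prediction. I'll release, retract and measure.

send_rows:
  increments:
    - [1,0,0,-0.1,0,0,0]
    - [0.5,0,0,-0.1,0,0,0]
    - [0.5,0,0,-0.1,0,0,0]
    - [0.5,0,0,-0.1,0,0,0]
    - [0.5,0,0,0,0,0,0]
    - [0.5,0,0,4,0,0,0]
    - [0.5,0,0,9,0,0,0]
    - [0.5,-6,-3,12,0,0,0]
    - [0.5,-6,-6,12,0,0,0]
    - [0.5,-6,-10,12,0,0,0]
    - [0.5,-6,-10,12,0,0,0]
    - [0.5,-6,-10,12,0,0,0]

```text
t: 7.9
ee_pos: [0.5212, -0.0023, 0.3177]
orientation: [0.778, 0.628, 0.0, -0.0]
ft_force: [-0.3, 1.2, 0.4]
width: 0.0435
finger_force: 0.0
```

```bash
cat > look.py <<'E'
import sys; from h import *; from cell import ctrl; import pickle
t=sys.argv[1]; s=ctrl.state(); print(s["t"],s["ee_pos"],s["ft_force"],s["width"],s["qpos"].round(2))
D={n:ctrl.get_image(n) for n in("wrist","scene","top")}; pickle.dump(D,open(f"d{t}.pkl","wb"))
v=np.load("v.npy");e=v[:3];q=.0805
for n in D:
    im=D[n]["color"][:,:,::-1].copy()
    pts=[[v[5]+a,.08+b,.304-q] for a in(-.007,.007) for b in(-.03,.03)]+[[v[7]-.033*np.sin(.35),v[6]-d,.0756+.033*np.cos(.35)] for d in(0,.074)]
    Q=proj(D[n],w(e,pts)); print(n,Q.round(0).tolist())
    for a in Q[:]: cv2.circle(im,tuple(int(i) for i in a),1,(0,0,255),-1)
    D[n]=im
b=np.zeros((600,640,3),np.uint8); b[:400]=D["wrist"]; b[400:,:320]=cv2.resize(D["scene"][200:300,230:390],(320,200),interpolation=cv2.INTER_CUBIC); b[400:,320:]=cv2.resize(D["top"][130:230,250:410],(320,200),interpolation=cv2.INTER_CUBIC)
cv2.imwrite(f"pics/L{t}.png",b)
E
python3 look.py 4
```

```text
7.9 [ 0.5211854  -0.00226413  0.31772154] [-0.31034954  1.16810939  0.42958659] 0.04352615675245568 [-0.63  0.05  0.58  1.6  -0.03  1.49 -0.26]
wrist [[363.0, 94.0], [366.0, 3.0], [382.0, 94.0], [386.0, 3.0], [361.0, 200.0], [359.0, 257.0]]
scene [[331.0, 228.0], [351.0, 245.0], [326.0, 231.0], [345.0, 248.0], [295.0, 236.0], [278.0, 219.0]]
top [[295.0, 182.0], [273.0, 178.0], [296.0, 177.0], [274.0, 173.0], [337.0, 188.0], [362.0, 192.0]]
```

View pics/L4.png

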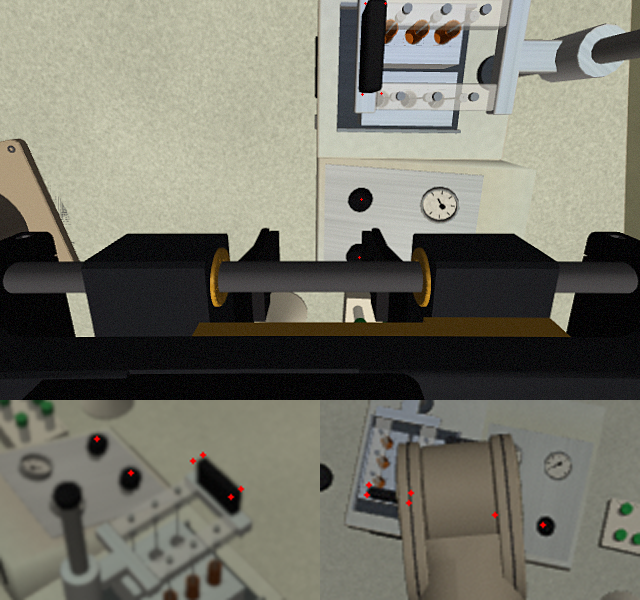

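After release, the bar is at wrist columns 360–384 and rows 0–93. The left knob is at wrist (360,200), right on its projection. I'll fit q and the knob position numerically.

```bash
cat > fit4.py <<'E'
from h import *; import pickle
D=pickle.load(open("d4.pkl","rb")); v=np.load("v.npy"); e=v[:3]
def blob(n,x0,y0,x1,y1,th=50):
    m=(D[n]["color"].max(2)<th)[y0:y1,x0:x1].astype(np.uint8); k,l,st,ce=cv2.connectedComponentsWithStats(m); i=1+st[1:,4].argmax(); x,y,a,b=st[i][:4]
    return np.array([x0+x,y0+y,x0+x+a,y0+y+b])
ow=blob("wrist",345,0,395,110); os=blob("scene",322,225,358,265); kw=blob("wrist",340,180,385,220); ks=blob("scene",286,230,304,252)
kr=blob("scene",270,212,287,230)
print(ow,os,"knob",kw,ks,kr)
C=np.array([[a,b,c] for a in(-.007,.007) for b in(-.03,.03) for c in(-.036,0)])
def ext(n,q,gx):
    Q=proj(D[n],w(e,C+[gx,.08,.304-q]))+.5; return np.r_[Q.min(0),Q.max(0)]
f=lambda p:np.r_[(ext("wrist",*p)-ow)[[0,2,3]],ext("scene",*p)-os]
for F in(f,lambda p:f(p)[:3],lambda p:f(p)[3:]):
    s=least_squares(F,[.08,v[5]]); print(s.x,F(s.x).round(1))
# knob: cylinder silhouette fit, params world position of grip point; axis known
ax=w((0,0,e[2]),[-np.sin(.35),0,np.cos(.35)])[0]; u=w((0,0,e[2]),[np.cos(.35),0,np.sin(.35)])[0]; y=np.cross(ax,u)
th=np.linspace(0,2*np.pi,60)
def kext(n,c):
    X=np.concatenate([c+h*ax+.014*(np.cos(th)[:,None]*u+np.sin(th)[:,None]*y) for h in(-.015,.008)]); Q=proj(D[n],X)+.5; return np.r_[Q.min(0),Q.max(0)]
c0=w(e,[v[7]-.025*np.sin(.35),v[6],.055+.06*np.sin(.35)+.025*np.cos(.35)])[0]
F=lambda c:np.r_[kext("wrist",c)-kw,kext("scene",c)-ks]
s=least_squares(F,c0); print("knob",c0,s.x,F(c0).round(1),F(s.x).round(1))
E
python3 fit4.py
```

```text
[359   0 387  93] [329 230 350 257] knob [348 188 373 212] [290 234 300 245] [274 217 284 228]
[ 0.07787627 -0.07763375] [-0.6  0.1  3.  -2.6 -2.5  1.1  2.3]
[ 0.06893928 -0.07893899] [-1.   0.8  2.6]
[ 0.08070192 -0.08018155] [-1.7 -2.2  2.   2.5]
knob [ 0.5635521  -0.04602715  0.09905819] [ 0.55963681 -0.04886634  0.09473251] [ 2.  -3.4  4.  -0.3 -2.1 -1.   1.1  2.4] [-1.  -1.4  0.7  1.5 -1.7 -1.3  1.3  2. ]
```

send_rows:
  increments:
    - [0.5,0,0,-2,-0.0218,-0.1027,0]
    - [0.5,1,0,-6,-0.0508,-0.2396,0]
    - [0.5,1.2,0,-9.5,-0.0726,-0.3423,0]
    - [0.5,1.2,0,-9.5,-0.0726,-0.3423,0]
    - [0.5,1.2,0,-9.5,-0.0726,-0.3423,0]
    - [0.5,1.2,0,-9.5,-0.0726,-0.3423,0]

```text
t: 8.65
ee_pos: [0.5357, -0.0013, 0.2258]
orientation: [0.765, 0.619, 0.111, 0.136]
ft_force: [0.4, -0.7, 0.0]
width: 0.0435
finger_force: 0.0
```

```bash
python3 look.py 5
```

```text
8.65 [ 0.53568259 -0.00125323  0.22577075] [ 0.43380766 -0.68959246  0.02268538] 0.04349659683672482 [-0.68 -0.17  0.47  2.02  0.26  0.96 -0.53]
wrist [[351.0, 96.0], [355.0, -44.0], [376.0, 97.0], [382.0, -40.0], [310.0, 230.0], [311.0, 300.0]]
scene [[331.0, 228.0], [351.0, 245.0], [326.0, 231.0], [345.0, 248.0], [295.0, 236.0], [278.0, 219.0]]
top [[295.0, 182.0], [273.0, 178.0], [296.0, 177.0], [274.0, 173.0], [337.0, 188.0], [362.0, 192.0]]
```

View pics/L5.png

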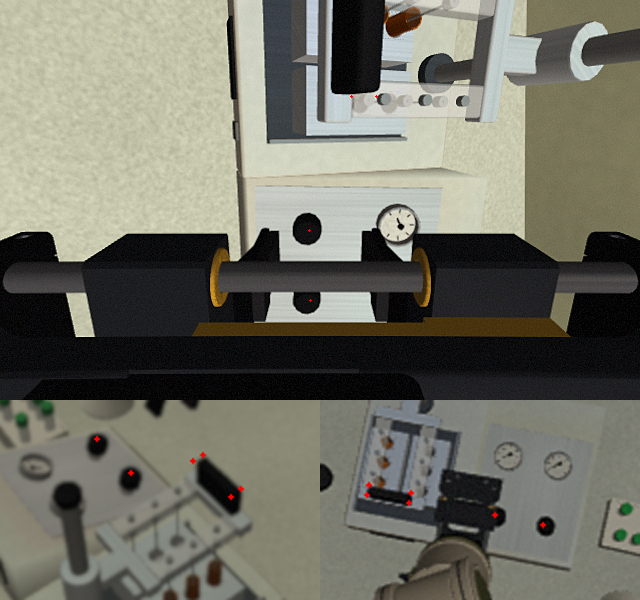

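In this tilted view the left knob blob is at wrist (307,229), about 3 px from its projected face centre at (310,230). I'll triangulate it from both wrist views and the scene.

```bash
cat >> fit4.py <<'E'
print("----")
D5=pickle.load(open("d5.pkl","rb")); D["w5"]=D5["wrist"]; k5=blob("w5",285,205,330,252); print(k5)
cen=lambda b:np.r_[b[:2]+b[2:]]/2
for wt in(0,1):
    F=lambda c:np.r_[kext("wrist",c)-kw,kext("w5",c)-k5,wt*(cen(kext("scene",c))-cen(ks))]
    s=least_squares(F,c0); print("knob",s.x.round(4),F(s.x).round(1))
ee=np.array([.5357,-.0013,.2258])
q=[.765,.619,.111,.136]; print("toolz",R.from_quat(q).as_matrix()[:,2].round(3),"tooly",R.from_quat(q).as_matrix()[:,1].round(3),"ax",ax.round(3),"u",u.round(3))
c=s.x; print("grasp TCP",c-.0187*ax+.002*ax,"evap frame", w((0,0,-e[2]),c-[e[0],e[1],0]))
E
python3 fit4.py | sed -n '/----/,$p'
```

```text
----
[293 213 321 245]
knob [ 0.5613 -0.0511  0.0896] [ 0.3 -0.9  1.7  1.6 -1.4 -1.6 -0.2  1.1 -0.   0. ]
knob [ 0.5605 -0.0494  0.094 ] [-0.3 -1.3  1.4  1.5 -1.4 -1.7  0.3  1.6 -0.6  0.7]
toolz [ 0.338 -0.071 -0.938] tooly [ 0.918 -0.196  0.346] ax [-0.335  0.071  0.939] u [ 0.919 -0.195  0.343]
grasp TCP [ 0.56613098 -0.05055584  0.07828142] evap frame [[-0.0680246  -0.06920487  0.09396894]]
```

```bash
cat >> fit4.py <<'E'
print("====")
for z in(.096,.099):
    G=lambda p:F(np.r_[p,z]); s=least_squares(G,c0[:2]); c=np.r_[s.x,z]; print(c.round(4),G(s.x).round(1),"evap",w((0,0,-e[2]),c-[e[0],e[1],0]).round(4))
    print("TCP +60mm",c+.06*ax,"grasp",c-.0167*ax)
E
python3 fit4.py | sed -n '/====/,$p'
```

```text
====
[ 0.5603 -0.0486  0.096 ] [-0.5 -1.4  1.3  1.5 -1.3 -1.8  0.6  1.7 -0.3  0.2] evap [[-0.0685 -0.0685  0.096 ]]
TCP +60mm [ 0.5401257  -0.04431482  0.15236236] grasp [ 0.56585531 -0.04976374  0.08031248]
[ 0.5598 -0.0474  0.099 ] [-0.8 -1.7  1.2  1.4 -1.1 -1.9  1.1  2.   0.1 -0.4] evap [[-0.0691 -0.0674  0.099 ]]
TCP +60mm [ 0.53971594 -0.04314429  0.15536236] grasp [ 0.56544555 -0.0485932   0.08331248]
```

send_rows:
  increments:
    - [0.3,0,-3,0,0,0,0]
    - [0.3,0.7,-4.1,-4,0,0,0]
    - [0.3,0.7,-4.1,-6.7,0,0,0]
    - [0.3,0.7,-4.1,-6.7,0,0,0]
    - [0.3,1.5,-4.3,-9,0,0,0]
    - [0.3,2.3,-4.5,-11.4,0,0,0]
    - [0.3,2.9,-4.6,-13,0,0,0]
    - [0.3,3.2,-4.7,-13.9,0,0,0]
    - [0.3,3.2,-4.7,-13.9,0,0,0]
    - [0.3,3.2,-4.7,-13.9,0,0,0]

```text
t: 9.8
ee_pos: [0.5662, -0.0485, 0.0849]
orientation: [0.765, 0.619, 0.11, 0.136]
ft_force: [0.3, 0.3, 0.2]
width: 0.0608
finger_force: 0.0
```

```bash
python3 look.py 6
```

```text
9.8 [ 0.56617039 -0.04852239  0.08487111] [0.31915145 0.29908351 0.1888643 ] 0.06080851252367904 [-0.62  0.11  0.61  2.12  0.03  0.59 -0.26]
wrist [[1183.0, -1403.0], [-88045.0, 354508.0], [1211.0, -942.0], [387612.0, -1054964.0], [324.0, 262.0], [324.0, 391.0]]
scene [[331.0, 228.0], [351.0, 245.0], [326.0, 231.0], [345.0, 248.0], [295.0, 236.0], [278.0, 219.0]]
top [[295.0, 182.0], [273.0, 178.0], [296.0, 177.0], [274.0, 173.0], [337.0, 188.0], [362.0, 192.0]]
```

View pics/L6.png

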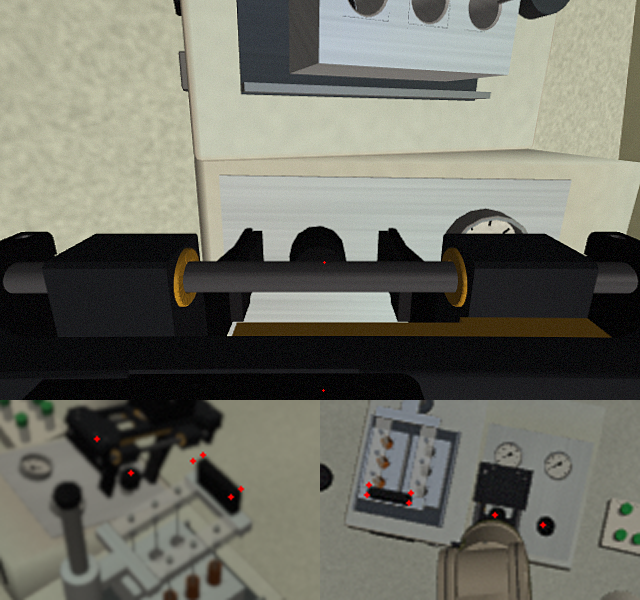

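```bash
cat >> fit4.py <<'E'
print("####")
D["w6"]=pickle.load(open("d6.pkl","rb"))["wrist"]
for c in([.560,-.0478,.098],[.5635,-.046,.099],[.5603,-.0486,.096]): print(kext("w6",np.array(c)).round(1))
tcp=np.array([.5662,-.0485,.0849]); print("for centred knob",kext("w6",tcp+.0157*ax).round(1))
g=D["w6"]["color"].max(2); print([int(g[r,317]) for r in range(222,234)]); 
for r in(245,255): k=np.where(g[r,265:375]<50)[0]+265; print(r,k.min(),k.max()+1)
E
python3 fit4.py | sed -n '/####/,$p'
```

```text
####
[288.1 223.1 347.4 294.1]
[294.8 218.6 354.3 289.3]
[288.  223.1 346.5 293.1]
for centred knob [290.6 222.9 350.5 294.4]
[184, 185, 191, 175, 103, 0, 0, 0, 4, 5, 6, 16]
245 292 343
255 290 345
```

The knob sits between the open fingers: wrist columns 290–345 against an expected 290–350, about 2 mm to the right in y. I'll close on it.

send_rows:
  increments:
    - [0.3,0,-0.15,-0.05,0,0,0]
    - [1,-0.05,-0.15,-0.1,0,0,0]
    - [1,-0.05,-0.15,-0.1,0,0,0]
    - [1,-0.05,-0.15,-0.1,0,0,0]
    - [1,-0.05,-0.15,-0.1,0,0,0]
    - [1,-0.05,-0.15,-0.1,0,0,0]
    - [1,-0.05,-0.15,-0.1,0,0,0]
    - [1,-0.05,-0.15,-0.1,0,0,0]
    - [1,-0.05,-0.15,-0.1,0,0,0]
    - [1,-0.05,-0.15,-0.1,0,0,0]

```text
t: 10.95
ee_pos: [0.5652, -0.0503, 0.0828]
orientation: [0.765, 0.619, 0.11, 0.135]
ft_force: [4.8, -0.9, -1.9]
width: 0.0269
finger_force: 30.0
```

send_rows:
  increments:
    - [1,-0.1,0.02,0.28,0,0,0]
    - [1,-0.2,0.04,0.56,0,0,0]
    - [1,-0.3,0.06,0.85,0,0,0]
    - [1,-0.4,0.08,1.13,0,0,0]
    - [1,-0.47,0.1,1.31,0,0,0]
    - [1,-0.47,0.1,1.31,0,0,0]
    - [1,-0.47,0.1,1.31,0,0,0]

```text
t: 11.65
ee_pos: [0.5605, -0.0492, 0.096]
orientation: [0.765, 0.619, 0.11, 0.135]
ft_force: [3.9, -0.7, -0.8]
width: 0.0267
finger_force: 30.0
```

```bash
python3 look.py 7
python3 - <<'E'
import pickle,cv2,numpy as np
a=pickle.load(open("d6.pkl","rb"));b=pickle.load(open("d7.pkl","rb"))
r=[cv2.resize(np.hstack([d["wrist"]["color"][190:300,230:560]]),(660,220)) for d in(a,b)]
t=[cv2.resize(d["top"]["color"][140:180,325:385],(330,160),interpolation=cv2.INTER_CUBIC) for d in(a,b)]
cv2.imwrite("pics/g7.png",np.vstack(r+[np.hstack(t)])[:,:,::-1])
E
```

```text
11.65 [ 0.56049403 -0.04915651  0.09595073] [ 3.91526862 -0.70660169 -0.83994518] 0.026664149554104274 [-0.63  0.07  0.61  2.12  0.07  0.62 -0.29]
wrist [[735.0, -612.0], [4407.0, -16193.0], [828.0, -493.0], [2670.0, -6297.0], [326.0, 248.0], [326.0, 370.0]]
scene [[331.0, 228.0], [351.0, 245.0], [326.0, 231.0], [345.0, 248.0], [295.0, 236.0], [278.0, 219.0]]
top [[295.0, 182.0], [273.0, 178.0], [296.0, 177.0], [274.0, 173.0], [337.0, 188.0], [362.0, 192.0]]
```

View pics/g7.png

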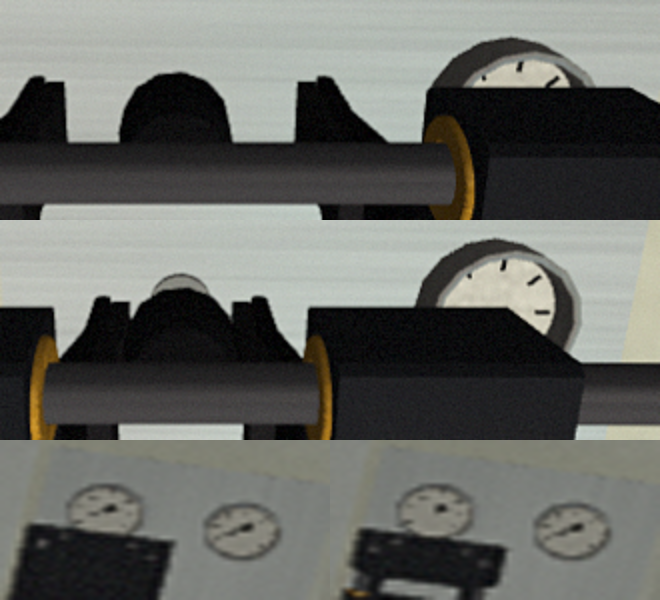

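The stem is now visible under the knob in the second wrist crop, and the left gauge's pointer has moved off its lower-left rest, so the gas is on. I'll nudge to confirm the end stop and hold for more than 3 s.

send_rows:
  increments:
    - [1,-0.03,0.01,0.09,0,0,0]
    - [1,-0.05,0.01,0.14,0,0,0]
    - [1,-0.05,0.01,0.14,0,0,0]
    - [1,-0.05,0.01,0.14,0,0,0]
    - [1,-0.05,0.01,0.14,0,0,0]

```text
t: 12.3
ee_pos: [0.5602, -0.0492, 0.0963]
orientation: [0.765, 0.62, 0.11, 0.136]
ft_force: [22.8, -2.0, -25.2]
width: 0.0273
finger_force: 30.0
```

send_rows:
  increments:
    - [1,0.05,-0.01,-0.14,0,0,0]
    - [1,0.05,-0.01,-0.14,0,0,0]
    - [1,0.05,-0.01,-0.14,0,0,0]
    - [1,0.05,-0.01,-0.14,0,0,0]
    - [1,0.05,-0.01,-0.14,0,0,0]
    - [1,0.05,-0.01,-0.14,0,0,0]
    - [1,0.05,-0.01,-0.14,0,0,0]
    - [1,0.05,-0.01,-0.14,0,0,0]
    - [1,0.05,-0.01,-0.14,0,0,0]
    - [1,0.05,-0.01,-0.14,0,0,0]
    - [1,0.05,-0.01,-0.14,0,0,0]
    - [1,0.05,-0.01,-0.14,0,0,0]
    - [1,0.05,-0.01,-0.14,0,0,0]
    - [1,0.05,-0.01,-0.14,0,0,0]
    - [1,0.05,-0.01,-0.14,0,0,0]
    - [1,0.05,-0.01,-0.14,0,0,0]
    - [1,0.05,-0.01,-0.14,0,0,0]
    - [1,0.05,-0.01,-0.14,0,0,0]
    - [1,0.05,-0.01,-0.14,0,0,0]
    - [1,0.05,-0.01,-0.14,0,0,0]

```text
t: 14.3
ee_pos: [0.5605, -0.0492, 0.096]
orientation: [0.765, 0.619, 0.11, 0.135]
ft_force: [4.8, -0.8, 1.5]
width: 0.0266
finger_force: 30.0
```

send_rows:
  increments:
    - [1,0,0,0,0,0,0]
    - [1,0,0,0,0,0,0]
    - [1,0,0,0,0,0,0]
    - [1,0,0,0,0,0,0]
    - [1,0,0,0,0,0,0]
    - [1,0,0,0,0,0,0]
    - [1,0,0,0,0,0,0]
    - [1,0,0,0,0,0,0]
    - [1,0,0,0,0,0,0]
    - [1,0,0,0,0,0,0]
    - [1,0,0,0,0,0,0]
    - [1,0,0,0,0,0,0]
    - [1,0,0,0,0,0,0]
    - [1,0,0,0,0,0,0]
    - [1,0,0,0,0,0,0]
    - [1,0,0,0,0,0,0]
    - [1,0,0,0,0,0,0]
    - [1,0,0,0,0,0,0]

```text
t: 16.1
ee_pos: [0.5605, -0.0492, 0.096]
orientation: [0.765, 0.619, 0.11, 0.135]
ft_force: [5.9, -1.3, 0.8]
width: 0.0267
finger_force: 30.0
```

send_rows:
  increments:
    - [1,0.1,-0.02,-0.28,0,0,0]
    - [1,0.2,-0.04,-0.56,0,0,0]
    - [1,0.3,-0.06,-0.85,0,0,0]
    - [1,0.4,-0.08,-1.13,0,0,0]
    - [1,0.47,-0.1,-1.31,0,0,0]
    - [1,0.49,-0.1,-1.37,0,0,0]
    - [1,0.49,-0.1,-1.37,0,0,0]
    - [1,0.49,-0.1,-1.37,0,0,0]

```text
t: 16.9
ee_pos: [0.5653, -0.0502, 0.0826]
orientation: [0.766, 0.619, 0.11, 0.135]
ft_force: [-4.0, -0.6, 13.2]
width: 0.0267
finger_force: 30.0
```

send_rows:
  increments:
    - [1,-0.02,0,0.05,0,0,0]
    - [0.3,-0.02,0,0.05,0,0,0]
    - [0.3,-0.02,0,0.05,0,0,0]
    - [0.3,-0.02,0,0.05,0,0,0]
    - [0.3,-0.02,0,0.05,0,0,0]
    - [0.3,-0.02,0,0.05,0,0,0]
    - [0.3,-0.7,0.15,2,0,0,0]
    - [0.3,-2.1,0.45,6,0,0,0]
    - [0.3,-3.5,0.7,10,0,0,0]
    - [0.3,-6,0.7,14,0,0,0]
    - [0.3,-12,0.7,17,0,0,0]
    - [0.3,-14,0.7,20,0,0,0]
    - [0.3,-14,0.7,20,0,0,0]
    - [0.3,-14,0.7,20,0,0,0]

```text
t: 18.3
ee_pos: [0.4252, -0.0433, 0.2821]
orientation: [0.765, 0.619, 0.11, 0.135]
ft_force: [-0.1, -0.9, -1.4]
width: 0.0611
finger_force: 0.0
```

```bash
python3 look.py 8
python3 - <<'E'
import pickle,cv2,numpy as np
b=pickle.load(open("d8.pkl","rb"))
s=cv2.resize(b["scene"]["color"][190:345,235:390],(500,500),interpolation=cv2.INTER_CUBIC)
t=cv2.resize(b["top"]["color"][105:230,255:330+0],(300,500),interpolation=cv2.INTER_CUBIC)
t=cv2.resize(b["top"]["color"][110:230,260:400],(300,257),interpolation=cv2.INTER_CUBIC); w=cv2.resize(b["wrist"]["color"],(300,243))
cv2.imwrite("pics/g8.png",np.hstack([s,np.vstack([t,w])])[:,:,::-1])
E
```

```text
18.3 [ 0.42524516 -0.04331986  0.28206487] [-0.13558371 -0.86224749 -1.36318304] 0.06106357851954824 [-0.58 -0.5   0.34  2.12  0.34  1.19 -0.54]
wrist [[449.0, 3.0], [459.0, -102.0], [465.0, 5.0], [476.0, -98.0], [377.0, 149.0], [374.0, 211.0]]
scene [[331.0, 228.0], [351.0, 245.0], [326.0, 231.0], [345.0, 248.0], [295.0, 236.0], [278.0, 219.0]]
top [[295.0, 182.0], [273.0, 178.0], [296.0, 177.0], [274.0, 173.0], [337.0, 188.0], [362.0, 192.0]]
```

View pics/g8.png

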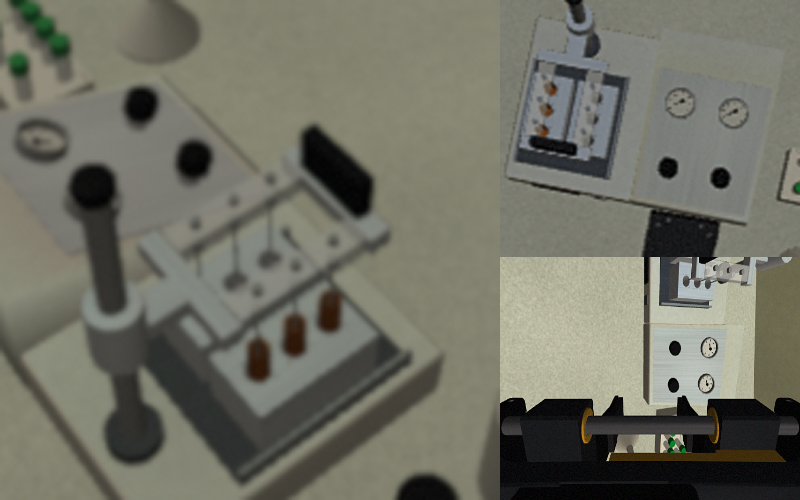

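Both knobs are home, and both gauge pointers are back at the same rest angle. The vials stand with the needles inside. Joint 2 reads −0.50, at its limit, so I'll back off from it and check the head height once more.

send_rows:
  increments:
    - [0.3,2,0,2,0,0,0]
    - [0.3,4,0,5,0.0726,0.3423,0]
    - [0.3,4,0,5,0.0726,0.3423,0]
    - [0.3,4,0,5,0.0726,0.3423,0]
    - [0.3,4,0,5,0.0726,0.3423,0]

```text
t: 18.95
ee_pos: [0.4662, -0.0434, 0.3311]
orientation: [0.778, 0.629, -0.002, 0.0]
ft_force: [-0.4, 0.4, -0.1]
width: 0.0609
finger_force: 0.0
```

Run:
```python
from h import *; import pickle; from cell import ctrl
s=ctrl.state(); print(s["t"],s["qpos"].round(3),s["joint_velocities"].round(2))
D=pickle.load(open("d8.pkl","rb")); v=np.load("v.npy"); e=v[:3]
D0={n:{**D[n],"color":cv2.imread(f"pics/{n}0.png")} for n in("scene","top")}
def cen(d,x0,y0,x1,y1):
    m=(d["color"].max(2)<50)[y0:y1,x0:x1].astype(np.uint8); k,l,st,ce=cv2.connectedComponentsWithStats(m); i=1+st[1:,4].argmax(); return ce[i]+[x0,y0],st[i][:4]+[x0,y0,0,0]
a,_=cen(D0["scene"],315,200,360,248); b,_=cen(D["scene"],318,222,360,265); at,_=cen(D0["top"],262,165,305,188); bt,_=cen(D["top"],262,165,308,190)
print(a,b,at,bt)
P=lambda n,q:proj(D[n],w(e,[v[5],.08,.286-q]))[0]
f=lambda dq:np.r_[P("scene",v[4]+dq[0])-P("scene",v[4])-(b-a),P("top",v[4]+dq[0])-P("top",v[4])-(bt-at)]
r=least_squares(f,[.055]); print("dq",r.x,f(r.x).round(2))
# absolute, silhouette centre in scene
C=np.array([[i,j,k] for i in(-.007,.007) for j in(-.03,.03) for k in(-.036,0)])
def sc(q):
    h=cv2.convexHull(proj(D["scene"],w(e,C+[v[5],.08,.304-q])).astype(np.float32)); m=cv2.moments(h); return np.array([m["m10"],m["m01"]])/m["m00"]
for lab,o,q0 in(("start",a,.025),("now",b,.08)): r=least_squares(lambda q:sc(q[0])-o,[q0],diff_step=1e-3); print(lab,r.x,(sc(r.x[0])-o).round(2))
```

```text
18.95 [-0.655 -0.102  0.606  1.696  0.06   1.532 -0.265] [ 0.01 -0.08 -0.05  0.06  0.05 -0.05 -0.05]
[339.93406593 224.48901099] [339.         242.98083067] [282.54347826 175.03623188] [284.58196721 177.70491803]
dq [0.05657151] [-0.03  0.01 -0.   -0.07]
start [0.02211468] [-0.82 -0.04]
now [0.07832484] [-0.88 -0.05]
```

```bash
python3 -c "
from cell import ctrl
print(ctrl.finish_job())"
```

```text
the job is handed in; nothing more can be done
None
```

I handed the job in at about 19 s. The head joint is at about 0.08, so the tips hang about half-way down the vials in the left block. I then pulled the left gas knob to its on stop, let it blow for over 4 s and pushed it fully home. The vials, the right knob and the bench items were left alone.

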